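# Strip the bench reactor for cleaning

## Robot

A 7-joint arm with a two-finger parallel gripper is mounted at the origin on the work surface. World frame = base frame: x ahead of the robot, y to its left, z up, the work surface at z = 0. Lengths are in mm, angles in rad, forces in N, time in s.
With the tool pointing down it reaches from about 425 to 875 mm from the base axis. Payload 8.4 kg.
Tool frame: the origin (TCP) lies at the very end of the fingers, on their centre line; the grasp point (between the pads) lies 19 mm behind it; z points along the fingers, y is the line along which they close (so a half turn about z gives the same grasp; the last joint's range is limited). The gripper opens to 87 mm and grips with 3 to 60 N. Pads are 19 mm wide; open, the fingers measure 117 mm over their backs; the gripper's body (75 mm by 190 mm) begins 51 mm behind the grasp point.
Start: joints at [-1.298, 0.333, 0.04, 1.465, -0.013, 1.343, -0.059], TCP at [236.14, 605.559, 222.546] pointing down, gripper open.
Joint ranges: [-2.58, 2.58], [-0.38, 2.09], [-1.3, 1.39], [0.25, 2.4], [-1.5, 4.64], [0.08, 2.09], [-2.65, 2.65]. Speed limits (rad/s): [2.22, 2.22, 2.79, 2.79, 3.14, 3.14, 3.14].

## Interface

Orientations are given as a unit quaternion [x, y, z, w].
In Python, from workcell import status, viewer, workorder gives the robot as it stands.
- The arm moves only by the tool servo_tool, never from a script. Its argument "rows" is a list that holds one entry, the list of rows, each a list of 4 numbers: the shift along the tool's x, y, z in m, then the turn about the tool's z in rad. A call has 1 to 20 rows; each row shifts and turns the commanded pose from where the row before left it, along the tool's axes as they then stand; what a row does not reach is not made up. A row lasts 1/12 s, in which the tool goes at most 41.7 mm and 7.16 degrees, less where a joint would pass 70% of its speed; a pose out of reach is approached as far as the arm can. A call is refused whole if a number of a shift passes 0.0417 or a number of a turn 0.125, either way. A call with a gripper value outside its range is refused whole. "grip" is the finger opening in m, from 0 to 0.087, set as the call begins (left out, the last holds). The fingers move at their own pace and stop on an object; "grip_force" is the grip in N (left out, the last holds). Time passes only in rows, so rows that do not move let the fingers close. It gives the time, the measured TCP pose, the force, the opening and the grip force at its end, in the units of the state.
- status.get_obs(): the state, without advancing time (a new reading comes with each control period).
- viewer.camera(name): name is "scene" or "top"; returns a dict with "color" (480x640x3 uint8, red, green, blue), "z_map" (480x640 float32, mm along the optical axis (not along the pixel's ray), 0 where there is no reading), "fovy" (degrees; the focal length in pixels is half the picture's height over the tangent of half this angle, whatever the lens; pixels are square), "cx", "cy" (the principal point, pixels), "xyz" and "orientation" of the camera in the world. Camera axes: x right, y down, z forward; pixel columns grow to the right and rows downward; lengths in mm; the calibration is good to about 2 mm. A picture is of the moment at which its call begins.
- workorder.finish_job(): hands the job in; it is judged then, once.
The state is a dict: "time": time; "q": joint angles; "qvel": joint speeds; "joint_efforts": joint torques, N m; "ee_pos": TCP position; "ee_rot": TCP orientation; "ft_force": force on the tool from outside, world axes, zero at the start; "moment": the same for the moment, N m; "opening": finger opening in mm; "grip_force": force on a finger pad.
Only numpy, scipy, OpenCV 4.12 (cv2) and the standard library are available. Lean on these libraries where they do the work, as an engineer would, in place of code of your own. Each camera call takes 0.05 s, during which the arm holds its last target. There are 200 camera calls.

## Task

Take the little bench reactor apart from the top down for cleaning: stand the motor in the middle of the square black rubber mat, the coupling in the round steel dish, lay the head plate centred on the ring stand, boss up, and stand the vessel in the middle of the white wash tray. Set every part down gently and upright, one after another, and let it go. Leave the beaker and the bottle where they are.

Things in the scene. Friction and masses are not known exactly. Their poses are not given: they have to be found in the camera images.
- motor: Black finned stirrer motor with aluminium end bands, an upright cylinder 48 mm in diameter and 70 mm high, about 0.4 kg; the topmost part of the reactor stack. Origin: centre of its underside; z up its axis. At the start it stands loose on the coupling (underside about 170 mm above the table). Grip it round the body. It stands on its flat underside.
- coupling: Aluminium shaft coupling, second from the top: a flat round foot flange 64 mm in diameter x 8 mm, with a 34 mm cylinder 30 mm high on it (38 mm high in all, brass band), about 0.15 kg. Origin: centre of the underside of the flange; z up. At the start it stands loose on the boss of the head plate, underside about 132 mm above the table. Grip the 34 mm cylinder.
- head_plate: Steel head plate, third from the top: disc 90 mm in diameter, 8 mm thick, six 5 mm high bolt heads 36 mm from its axis, and a central boss 40 mm in diameter rising 32 mm above the disc (40 mm in all), about 0.35 kg. Flat underside; origin at its centre; z up. At the start it lies loose on the vessel's mouth, underside 92 mm above the table. Grip the boss.
- vessel: Amber glass reactor vessel at the bottom of the stack: body 116 mm in diameter and 40 mm high, a shoulder from 40 to 52 mm, then a straight neck 56 mm in outer diameter up to the open mouth at 92 mm; wall 5 mm, about 0.45 kg. Loose, standing on the table. Origin: centre of the underside; z up. Grip round the outside of the neck.
- mat: Square black rubber mat, 84 x 84 mm, 6 mm thick, fixed on the table: the motor's place. Origin: centre of its underside; z up, its sides along x and y.
- dish: Round shallow steel dish, 100 mm across the rim, 12 mm high, floor 4 mm thick, inside diameter at the floor about 88 mm, fixed on the table: the coupling's place. Origin: centre of its underside; z up.
- ring_stand: Ring stand: a short open steel tube standing upright, 76 mm outside and 60 mm inside diameter, 40 mm high, fixed on the table: the head plate's place, lying flat on its top rim, boss up. Origin: centre of its underside; z up.
- tray: Square white plastic wash tray, 150 x 150 mm outside, walls 4 mm thick and 20 mm high, floor 4 mm thick, fixed on the table: the vessel's place. Origin: centre of its underside; z up, its sides along x and y.
- beaker: Clear glass beaker, about 60 mm in diameter at the rim and 85 mm high, standing on the table; a bystander to be left alone. Origin: centre of its underside; z up.
- bottle: White plastic bottle with a blue cap, 48 mm in diameter and 95 mm high, standing on the table; a bystander to be left alone. Origin: centre of its underside; z up.
Mind the look-alikes: they are no part of the job. Leave any purple or red look-alike of the motor alone. Several things have the shape of the vessel; the one meant has the colours described above.

How it is judged:
By the outcome, as a careful person would: the job done as asked, in the order asked, and still so for the second after the job is handed in, with the robot touching nothing.
It also fails if it takes over 115 s, if anything falls off the work surface, if the arm or the gripper's body presses on something with over 40 N, if the wrist force passes 120 N, or if a joint passes its speed limit or range.

## Working session

There is one attempt and no reset: what is moved stays moved. The work goes in short steps, Python scripts to look and compute and a tool call to move; the robot and the scene stay as the last step left them, time stands still between calls to the robot, and variables do not carry over. Pictures are saved under pics/ and viewed, at most 14 in all, crops included, and the job is handed in when it is done.

Besides the shell and the picture viewer there is one more tool, called after "Emit:" by a JSON object that holds its "op" and its "data". servo_tool: Moves the arm, as the interface text tells. Its arguments: {"type":"object","properties":{"rows":{"type":"array","items":{"type":"array","items":{"type":"array","items":{"type":"number"}}}},"grip":{"type":"number"},"grip_force":{"type":"number"}},"required":["rows"]}

```bash
mkdir -p pics; cat > h.py <<'E'
import numpy as np, cv2
from scipy.spatial.transform import Rotation as R
from workcell import status, viewer, workorder
def cam(n):
    c=viewer.camera(n); c['f']=240/np.tan(np.radians(c['fovy'])/2); c['R']=R.from_quat(c['orientation']).as_matrix(); return c
def cloud(c):
    v,u=np.mgrid[0:480,0:640]; z=c['z_map']
    p=np.stack([(u-c['cx'])/c['f']*z,(v-c['cy'])/c['f']*z,z],-1)
    return p@c['R'].T+np.array(c['xyz'])
def onplane(c,u,v,h):
    d=c['R']@np.array([(u-c['cx'])/c['f'],(v-c['cy'])/c['f'],1]); o=np.array(c['xyz']); return o+d*(h-o[2])/d[2]
def save(c,n): cv2.imwrite('pics/'+n,c['color'][:,:,::-1])
E
python3 - <<'E'
from h import *
for n in('scene','top'):
    c=cam(n); save(c,n+'0.png'); print(n,c['xyz'],c['fovy'],c['cx'],c['cy'],c['R'].round(3).tolist(),(c['z_map']>0).mean())
    np.savez(n+'0.npz',**{k:v for k,v in c.items()})
o=status.get_obs(); print(o)
E
```

```text
scene [1508.64180714 -793.73597557  844.60130505] 44.629699688098995 320.56417988470656 232.8692934562382 [[0.617, 0.398, -0.678], [0.787, -0.315, 0.531], [-0.002, -0.862, -0.507]] 0.995869140625
top [ 403.28556477  -38.82671071 1400.39665215] 52.44208694216488 322.7775951037604 236.94375441060856 [[-0.016, -0.99, 0.137], [-1.0, 0.016, 0.003], [-0.005, -0.137, -0.991]] 0.9959765625
{'time': 0.1, 'q': array([-1.29820854,  0.33380395,  0.03989706,  1.46613499, -0.01340705,
        1.34330896, -0.05846038]), 'qvel': array([ 4.36398888e-04, -1.71028285e-03,  1.16241750e-03, -1.51232316e-03,
        4.52296816e-05,  7.67375542e-04,  9.84044370e-04]), 'joint_efforts': array([ 3.56886987e-03, -6.57820487e+01,  1.33985583e+00, -4.04701674e+01,
       -5.96530410e-02,  4.11966350e-02,  1.29628534e-04]), 'ee_pos': array([236.02018502, 605.20141318, 221.79541557]), 'ee_rot': array([ 1.84824760e-01,  9.82771248e-01, -6.89589698e-04, -8.26358345e-05]), 'ft_force': array([0.61583409, 0.39358866, 0.01245187]), 'moment': array([-0.05030962,  0.018486  , -0.03914195]), 'grip_force': 0.0, 'opening': 87.13712854064383}
```

View pics/scene0.png

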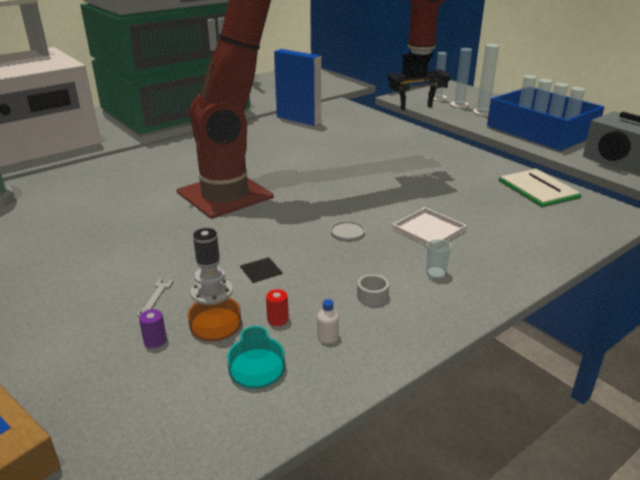

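View pics/top0.png

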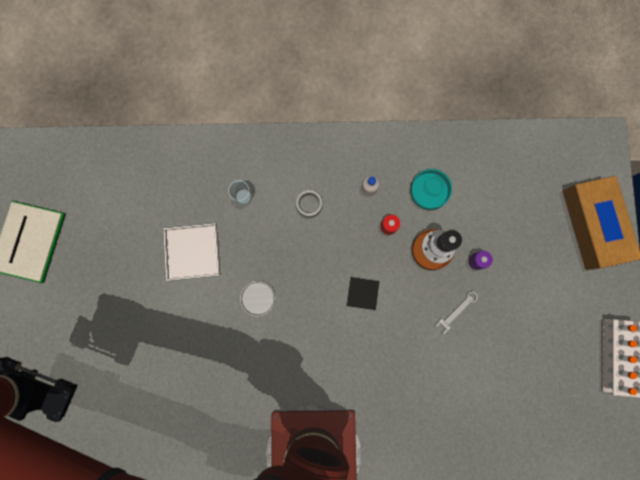

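The views show the stack, with the black motor at top(449,240) and the amber vessel at top(433,250) / scene(214,318). The teal vessel at top(431,189) and the red (391,223) and purple (481,259) motors are look-alikes. The targets are the mat (363,293), dish (258,298), ring (309,203) and tray (192,252). Next I measure them.

```bash
python3 - <<'E'
from h import *
c=dict(np.load('top0.npz')); P=cloud(c); s=dict(np.load('scene0.npz')); Q=cloud(s)
t=np.median(P[330:360,500:560].reshape(-1,3),0); print('table',t)
def rep(n,u0,u1,v0,v1,zlo,zhi,C=P):
    p=C[v0:v1,u0:u1].reshape(-1,3); p=p[(p[:,2]>zlo)&(p[:,2]<zhi)]
    if len(p)<5: print(n,len(p));return
    (x,y),r=cv2.minEnclosingCircle(p[:,:2].astype(np.float32)); lo,hi=np.percentile(p,[1,99],axis=0)
    print(n,len(p),'circ',round(x,1),round(y,1),round(r,1),'mid',((lo+hi)/2).round(1),'size',(hi-lo).round(1),'zmed',np.median(p[:,2]).round(1))
rep('motor',425,475,215,280,230,260)
rep('plate',405,475,215,280,95,112)
rep('vessel body',400,475,215,285,25,48)
rep('ring',285,335,180,225,32,48)
rep('dish',235,285,275,325,6,25)
rep('tray rim',150,235,210,295,13,30)
rep('beaker',220,262,170,215,20,110)
rep('bottle',355,385,170,205,20,110)
rep('red',375,405,205,240,55,90); rep('purple',465,500,240,280,55,90); rep('teal',400,460,160,220,20,110)
# mat by color
g=c['color'].max(2); m=np.zeros_like(g); m[270:320,340:390]=(g[270:320,340:390]<60)
k,_=cv2.findContours(m,0,1); k=max(k,key=cv2.contourArea); r=cv2.minAreaRect(k); print('mat',r,onplane(c,*r[0],6), [onplane(c,*b,6)[:2].round(1).tolist() for b in cv2.boxPoints(r)])
# scene
rep('S motor',185,225,220,270,237,248,Q); rep('S ring',350,395,270,310,36,46,Q); rep('S dish',325,370,215,245,8,20,Q); rep('S tray',385,470,200,250,15,28,Q)
E
```

```text
table [ 282.45873929 -611.35742887   -1.17644203]
motor 322 circ 554.8 -344.8 24.4 mid [ 554.3 -344.6  237.8] size [44.2 46.5 11.5] zmed 238.3
plate 354 circ 555.2 -344.6 45.2 mid [ 554.1 -343.2  100.8] size [86.5 82.6 11. ] zmed 99.1
vessel body 506 circ 539.3 -376.0 92.2 mid [ 554.5 -372.1   37.2] size [111.  167.5  21.1] zmed 41.0
ring 215 circ 692.8 4.0 38.1 mid [692.    3.8  38.2] size [72.7 71.4 11.1] zmed 37.8
dish 242 circ 424.2 147.8 85.6 mid [424.5 145.6  11.9] size [100.6 113.1  11.7] zmed 8.8
tray rim 321 circ 560.6 343.9 105.5 mid [560.4 343.3  18.3] size [158.5 159.1  10.4] zmed 18.1
beaker 294 circ 720.5 196.5 29.8 mid [720.4 196.4  55.2] size [56.2 56.  64.3] zmed 61.9
bottle 260 circ 740.7 -171.6 24.0 mid [ 739.7 -171.2   60.8] size [43.6 44.4 75.2] zmed 64.1
red 246 circ 625.8 -224.3 24.4 mid [ 625.9 -224.3   65.8] size [45.5 45.8 17.8] zmed 68.2
purple 257 circ 521.3 -473.6 25.0 mid [ 519.6 -472.4   65.7] size [44.1 44.3 18.4] zmed 68.4
teal 1179 circ 729.9 -347.4 58.9 mid [ 728.6 -346.9   58.4] size [109.7 109.5  70.5] zmed 44.1
mat ((362.7371520996094, 293.0856018066406), (28.679155349731445, 28.431921005249023), 8.530765533447266) [ 433.12490941 -146.30407249    6.        ] [[400.3, -99.3], [479.6, -113.1], [466.2, -193.6], [387.1, -179.2]]
S motor 247 circ 555.5 -345.7 26.4 mid [ 555.6 -348.4  240.7] size [47.8 45.2  6.6] zmed 240.9
S ring 246 circ 693.7 2.6 40.7 mid [693.2   2.4  40.1] size [73.  75.7  7.8] zmed 39.9
S dish 181 circ 411.7 153.3 65.4 mid [423.8 151.8  12.3] size [102.  100.2   8.4] zmed 10.6
S tray 332 circ 557.7 342.8 104.9 mid [558.  340.2  19.5] size [155.4 161.5   8.9] zmed 19.0
```

```bash
python3 - <<'E'
from h import *
c=dict(np.load('top0.npz')); s=dict(np.load('scene0.npz'))
a=cv2.resize(c['color'][150:310,345:505],(480,480),interpolation=2); b=cv2.resize(s['color'][215:395,130:300],(320,340),interpolation=2)
o=np.zeros((480,800,3),np.uint8); o[:,:480]=a; o[:340,480:]=b
cv2.imwrite('pics/crop.png',o[:,:,::-1])
E
```

```text
(no output)
```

View pics/crop.png

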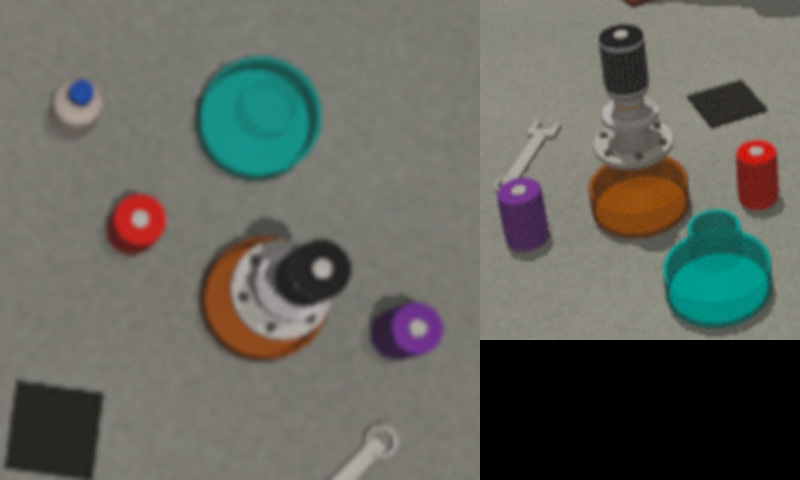

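The crop confirms it: the black motor, coupling and head plate sit on the amber vessel at (555,-345). The red, purple and teal items are decoys. I set out by lifting and turning the tool so that tool x = world +y and tool y = world +x.

Emit:
{"op": "servo_tool", "data": {"rows": [[[0,0,-0.01,0.12],[0,0,-0.01,0.12],[0,0,-0.01,0.12],[0,0,-0.01,0.12],[0,0,-0.01,0.12],[0,0,-0.01,0.12],[0,0,-0.01,0.12],[0,0,-0.01,0.12],[0,0,-0.01,0.12],[0,0,-0.01,0.119]]], "grip": 0.087, "grip_force": 25}}

```text
time: 0.93
ee_pos: [236.0, 605.4, 322.5]
ee_rot: [0.709, 0.705, -0.0, 0.0]
ft_force: [0.5, -0.1, -0.2]
opening: 86.8
grip_force: 0.0
```

Emit:
{"op": "servo_tool", "data": {"rows": [[[-0.015,0.01,0,0],[-0.031,0.02,0,0],[-0.031,0.02,0,0],[-0.031,0.02,0,0],[-0.031,0.02,0,0],[-0.031,0.02,0,0],[-0.031,0.02,0,0],[-0.031,0.02,0,0],[-0.031,0.02,0,0],[-0.031,0.02,0,0],[-0.031,0.02,0,0],[-0.031,0.02,0,0],[-0.031,0.02,0,0],[-0.015,0.01,0,0],[0,0,0,0],[0,0,0,0]]]}}

```text
time: 2.27
ee_pos: [496.4, 202.5, 322.3]
ee_rot: [0.708, 0.706, -0.0, -0.0]
ft_force: [-0.3, 0.1, -0.6]
opening: 87.0
grip_force: 0.0
```

Emit:
{"op": "servo_tool", "data": {"rows": [[[-0.02,0.002,0,0],[-0.034,0.004,0,0],[-0.034,0.004,0,0],[-0.034,0.004,0,0],[-0.034,0.004,0,0],[-0.034,0.004,0,0],[-0.034,0.004,0,0],[-0.034,0.004,0,0],[-0.034,0.004,0,0],[-0.034,0.004,0,0],[-0.034,0.004,0,0],[-0.034,0.004,0,0],[-0.034,0.004,0,0],[-0.034,0.004,0,0],[-0.034,0.004,0,0],[-0.034,0.003,0,0],[-0.017,0.001,0,0],[0,0,0,0],[0,0,0,0]]]}}

```text
time: 3.85
ee_pos: [558.5, -343.0, 321.6]
ee_rot: [0.707, 0.707, -0.0, -0.001]
ft_force: [0.0, -0.1, 0.3]
opening: 86.8
grip_force: 0.0
```

```bash
python3 - <<'E'
from h import *
print(status.get_obs()['ee_pos'],status.get_obs()['q'].round(2))
c=cam('scene'); save(c,'s1.png'); cv2.imwrite('pics/s1c.png',cv2.resize(c['color'][120:320,110:330],None,fx=2.7,fy=2.7)[:,:,::-1])
d=dict(np.load('top0.npz'))
# dish and tray by brightness in first top picture
hs=d['color'].astype(int)
for n,(u0,u1,v0,v1),h,t in(('dish',(230,290,270,330),12,150),('tray',(150,235,210,295),20,185)):
    g=hs[v0:v1,u0:u1].min(2); m=(g>t).astype(np.uint8); k=max(cv2.findContours(m,0,1)[0],key=cv2.contourArea); r=cv2.minAreaRect(k); print(n,r, onplane(d,r[0][0]+u0,r[0][1]+v0,h).round(1), np.median(g[25:35,25:35]))
E
```

```text
[ 558.4535034  -342.99507412  321.62971615] [-0.15  0.42  0.93  1.32 -0.33  1.56  0.73]
dish ((27.5, 28.0), (30.0, 29.0), 90.0) [423.9 152.1  12. ] 170.0
tray ((41.98621368408203, 41.8344841003418), (46.67156219482422, 48.00028991699219), 85.2363510131836) [557.3 338.3  20. ] 192.0
```

View pics/s1c.png

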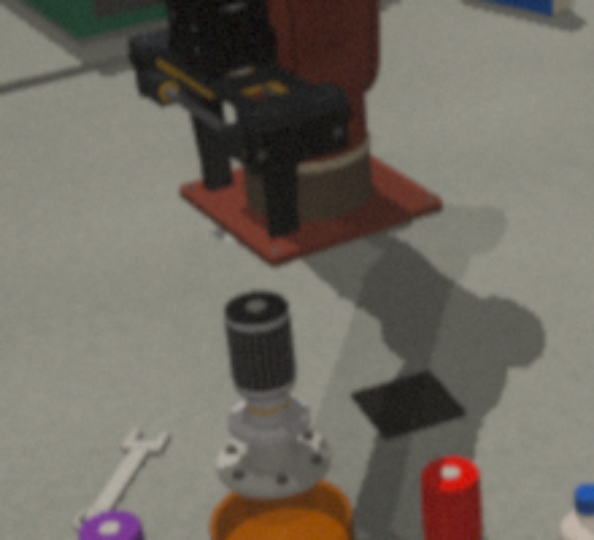

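The crop shows the fingers straddling the motor (crop 258,305), correctly aligned. I go down and grip.

Emit:
{"op": "servo_tool", "data": {"rows": [[[-0.002,-0.003,0.01,0],[0,0,0.02,0],[0,0,0.02,0],[0,0,0.02,0],[0,0,0.02,0],[0,0,0.02,0],[0,0,0.01,0],[0,0,0.005,0],[0,0,0,0],[0,0,0,0]]]}}

```text
time: 4.73
ee_pos: [555.5, -345.1, 198.3]
ee_rot: [0.707, 0.707, 0.0, 0.0]
ft_force: [-0.4, 0.1, 0.0]
opening: 87.1
grip_force: 0.0
```

Emit:
{"op": "servo_tool", "data": {"rows": [[[0,0,0,0],[0,0,0,0],[0,0,0,0],[0,0,0,0],[0,0,0,0],[0,0,0,0],[0,0,0,0],[0,0,0,0],[0,0,0,0],[0,0,0,0]]], "grip": 0.04, "grip_force": 25}}

```text
time: 5.57
ee_pos: [555.2, -345.5, 197.6]
ee_rot: [0.707, 0.707, -0.0, 0.0]
ft_force: [0.9, -0.1, -0.2]
opening: 47.4
grip_force: 25.0
```

Emit:
{"op": "servo_tool", "data": {"rows": [[[0,0,-0.005,0],[0,0,-0.01,0],[0,0,-0.015,0],[0.01,-0.006,-0.01,0],[0.02,-0.012,0,0],[0.025,-0.0155,0,0],[0.025,-0.0155,0,0],[0.025,-0.0155,0,0],[0.025,-0.0155,0,0],[0.025,-0.0155,0,0],[0.025,-0.0155,0,0],[0.02,-0.011,0,0],[0,0,0,0],[0,0,0,0]]]}}

```text
time: 6.73
ee_pos: [432.8, -144.7, 238.2]
ee_rot: [0.706, 0.708, 0.001, -0.0]
ft_force: [0.3, -1.4, -2.6]
opening: 47.6
grip_force: 25.0
```

```bash
python3 - <<'E'
from h import *
o=status.get_obs();print(o['ee_pos'],o['q'].round(2),o['ft_force'],o['opening'])
c=cam('scene'); cv2.imwrite('pics/s2c.png',cv2.resize(c['color'][120:350,110:380],None,fx=2.2,fy=2.2)[:,:,::-1])
Q=cloud(c); p=Q.reshape(-1,3); 
m=(abs(p[:,0]-555)<60)&(abs(p[:,1]+345)<60)&(p[:,2]>160)&(p[:,2]<180); q=p[m]; print('coupling top',len(q),((q.min(0)+q.max(0))/2).round(1) if len(q) else '')
s=c['color'].astype(int).max(2)
E
```

```text
[ 432.79345948 -144.72629776  238.24804521] [-0.67 -0.17  0.82  1.92  0.13  1.34  0.11] [ 0.27184589 -1.37879836 -2.5575003 ] 47.57776267496586
coupling top 175 [ 555.2 -346.9  167.1]
```

View pics/s2c.png

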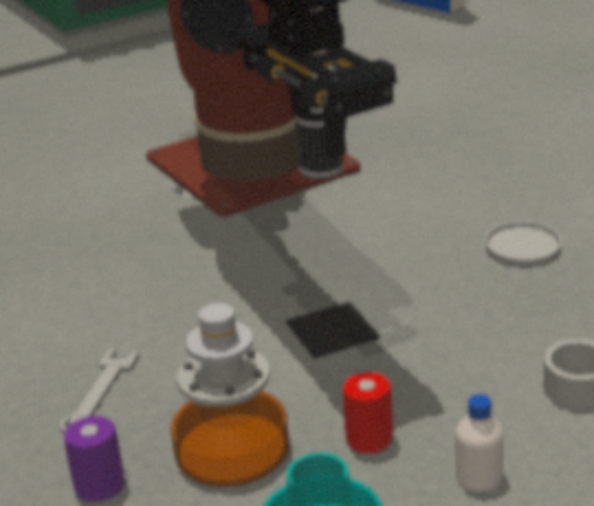

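The picture shows the motor held upright above the mat, with the coupling and stack undisturbed. Lowering it.

Emit:
{"op": "servo_tool", "data": {"rows": [[[-0.0013,0,0.015,0],[0,0,0.03,0],[0,0,0.03,0],[0,0,0.03,0],[0,0,0.03,0],[0,0,0.03,0],[0,0,0.015,0],[0,0,0.008,0],[0,0,0.003,0],[0,0,0.003,0],[0,0,0.003,0],[0,0,0.002,0],[0,0,0.002,0],[0,0,0,0],[0,0,0,0]]]}}

```text
time: 8.03
ee_pos: [433.3, -146.7, 36.9]
ee_rot: [0.707, 0.707, 0.0, 0.0]
ft_force: [-0.2, -0.9, -3.2]
opening: 47.4
grip_force: 25.0
```

Emit:
{"op": "servo_tool", "data": {"rows": [[[0,0,0.001,0],[0,0,0.001,0],[0,0,0.0005,0],[0,0,0,0],[0,0,0,0]]]}}

```text
time: 8.45
ee_pos: [433.1, -146.8, 34.0]
ee_rot: [0.707, 0.707, -0.0, -0.0]
ft_force: [-0.1, -0.1, -3.3]
opening: 47.7
grip_force: 25.0
```

Emit:
{"op": "servo_tool", "data": {"rows": [[[0,0,0.0005,0],[0,0,0.0005,0],[0,0,0,0],[0,0,0,0]]]}}

```text
time: 8.78
ee_pos: [433.2, -146.8, 33.5]
ee_rot: [0.707, 0.707, 0.0, -0.0]
ft_force: [-2.0, 0.6, 5.7]
opening: 47.8
grip_force: 25.0
```

Contact made (the force sign flipped). I release slowly and rise.

Emit:
{"op": "servo_tool", "data": {"rows": [[[0,0,0,0],[0,0,0,0],[0,0,0,0],[0,0,0,0],[0,0,0,0]]], "grip": 0.056}}

```text
time: 9.2
ee_pos: [433.2, -146.8, 33.1]
ee_rot: [0.707, 0.707, -0.0, 0.0]
ft_force: [-0.7, 0.4, 0.2]
opening: 55.7
grip_force: 0.0
```

Emit:
{"op": "servo_tool", "data": {"rows": [[[0,0,0,0],[0,0,0,0],[0,0,0,0],[0,0,0,0],[0,0,-0.01,0],[0,0,-0.03,0],[0,0,-0.03,0],[0,0,-0.03,0],[0,0,-0.03,0],[0,0,-0.03,0],[0,0,-0.02,0]]], "grip": 0.087}}

```text
time: 10.12
ee_pos: [433.7, -147.1, 215.9]
ee_rot: [0.707, 0.707, 0.001, 0.001]
ft_force: [0.5, -0.9, 0.2]
opening: 86.5
grip_force: 0.0
```

Emit:
{"op": "servo_tool", "data": {"rows": [[[-0.01,0.006,0,0],[-0.02,0.012,0,0],[-0.025,0.0155,0,0],[-0.025,0.0155,0,0],[-0.025,0.0155,0,0],[-0.025,0.0155,0,0],[-0.025,0.0155,0,0],[-0.025,0.0155,0,0],[-0.02,0.012,0,0],[0,0,0,0],[0,0,0,0]]]}}

```text
time: 11.03
ee_pos: [555.6, -348.1, 212.3]
ee_rot: [0.708, 0.706, -0.001, -0.0]
ft_force: [-0.3, 0.1, -0.6]
opening: 87.2
grip_force: 0.0
```

```bash
python3 - <<'E'
from h import *
o=status.get_obs();print(o['time'],o['ee_pos'],o['q'].round(2))
c=cam('top');P=cloud(c).reshape(-1,3); s=cam('scene'); Q=cloud(s).reshape(-1,3)
for n,C in(('top',P),('scene',Q)):
  for nm,x,y,lo,hi in(('motor',433,-146,66,84),('coupling',555,-345,160,178)):
    p=C[(abs(C[:,0]-x)<50)&(abs(C[:,1]-y)<50)&(C[:,2]>lo)&(C[:,2]<hi)]
    if len(p)>5: print(n,nm,len(p),((p.min(0)+p.max(0))/2).round(1),(p.max(0)-p.min(0)).round(1))
# mat from scene0
d=dict(np.load('scene0.npz')); g=d['color'].max(2)[255:285,237:287]; m=(g<70).astype(np.uint8); k=max(cv2.findContours(m,0,1)[0],key=cv2.contourArea);M=cv2.moments(k);print('mat scene',onplane(d,M['m10']/M['m00']+237,M['m01']/M['m00']+255,6).round(1),cv2.contourArea(k))
E
```

```text
11.0333 [ 555.58019173 -348.14834039  212.29398841] [-0.21  0.5   0.99  1.5  -0.42  1.37  0.81]
top motor 255 [ 433.2 -146.    74.8] [45.9 46.5 15.9]
scene motor 220 [ 431.  -150.5   73.4] [54.  47.2 14.7]
scene coupling 176 [ 555.3 -348.1  166.7] [35.8 35.1 13.3]
mat scene [ 438.3 -150.2    6. ] 533.0
```

The motor stands centred on the mat. Now the coupling: TCP down to about 143.

Emit:
{"op": "servo_tool", "data": {"rows": [[[0.002,0,0.01,0],[0,0,0.02,0],[0,0,0.02,0],[0,0,0.01,0],[0,0,0.005,0],[0,0,0.003,0],[0,0,0.001,0],[0,0,0,0],[0,0,0,0]]]}}

```text
time: 11.88
ee_pos: [556.4, -345.1, 144.9]
ee_rot: [0.707, 0.707, 0.0, 0.001]
ft_force: [0.7, 0.4, -0.4]
opening: 87.0
grip_force: 0.0
```

Emit:
{"op": "servo_tool", "data": {"rows": [[[0,0,0,0],[0,0,0,0],[0,0,0,0],[0,0,0,0],[0,0,0,0],[0,0,0,0],[0,0,0,0],[0,0,0,0],[0,0,0,0],[0,0,0,0],[0,0,0,0]]], "grip": 0.025, "grip_force": 20}}

```text
time: 12.8
ee_pos: [556.1, -344.8, 144.1]
ee_rot: [0.707, 0.707, -0.0, 0.0]
ft_force: [-0.2, -0.1, 0.3]
opening: 33.5
grip_force: 20.0
```

Emit:
{"op": "servo_tool", "data": {"rows": [[[0,0,-0.005,0],[0,0,-0.01,0],[0,0,-0.015,0],[0.015,-0.004,-0.01,0],[0.03,-0.008,0,0],[0.032,-0.0085,0,0],[0.032,-0.0085,0,0],[0.032,-0.0085,0,0],[0.032,-0.0085,0,0],[0.032,-0.0085,0,0],[0.032,-0.0085,0,0],[0.032,-0.0085,0,0],[0.032,-0.0085,0,0],[0.032,-0.0085,0,0],[0.032,-0.0085,0,0],[0.032,-0.0085,0,0],[0.032,-0.0085,0,0],[0.032,-0.0085,0,0],[0.03,-0.009,0,0],[0.005,0,0,0]]]}}

```text
time: 14.47
ee_pos: [422.9, 156.1, 184.7]
ee_rot: [0.705, 0.709, 0.001, -0.001]
ft_force: [-0.2, -0.8, -2.1]
opening: 33.4
grip_force: 20.0
```

```bash
python3 - <<'E'
from h import *
c=cam('scene'); cv2.imwrite('pics/s3c.png',cv2.resize(c['color'][120:350,180:450],None,fx=2.2,fy=2.2)[:,:,::-1])
o=status.get_obs();print(o['ee_pos'],o['q'].round(2),o['opening'])
Q=cloud(c).reshape(-1,3); p=Q[(abs(Q[:,0]-555)<60)&(abs(Q[:,1]+345)<60)&(Q[:,2]>122)&(Q[:,2]<140)]; print('boss',((p.min(0)+p.max(0))/2).round(1),(p.max(0)-p.min(0)).round(1))
E
```

```text
[423.85286705 154.58090646 184.68402936] [-1.21 -0.11  0.73  2.01  0.08  1.22 -0.51] 33.2733444302623
boss [ 556.  -347.1  130. ] [44.  40.4 15.8]
```

View pics/s3c.png

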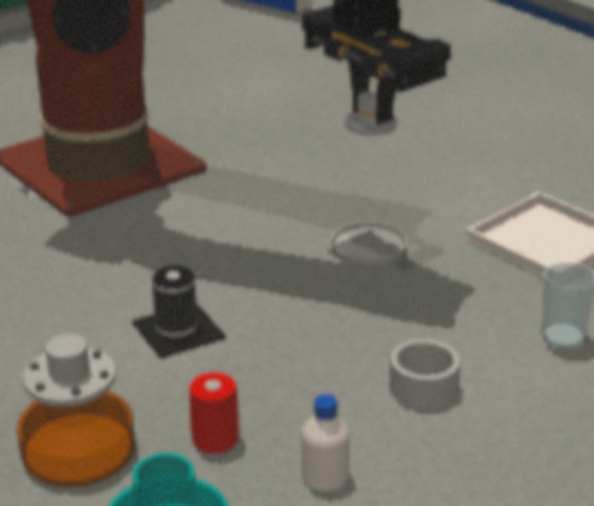

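The coupling hangs upright over the dish (crop 370,245), and the motor stands mid-mat (178,328). Lowering it.

Emit:
{"op": "servo_tool", "data": {"rows": [[[-0.003,0,0.012,0],[0,0,0.03,0],[0,0,0.03,0],[0,0,0.03,0],[0,0,0.03,0],[0,0,0.015,0],[0,0,0.008,0],[0,0,0.004,0],[0,0,0.002,0],[0,0,0.002,0],[0,0,0.001,0],[0,0,0,0],[0,0,0,0]]]}}

```text
time: 15.6
ee_pos: [425.0, 148.5, 20.6]
ee_rot: [0.707, 0.707, 0.001, -0.0]
ft_force: [0.9, -0.3, -0.9]
opening: 34.1
grip_force: 20.0
```

Emit:
{"op": "servo_tool", "data": {"rows": [[[0.002,0,0.001,0],[0,0,0.001,0],[0,0,0.001,0],[0,0,0.0005,0],[0,0,0,0],[0,0,0,0]]]}}

```text
time: 16.1
ee_pos: [424.6, 150.1, 16.5]
ee_rot: [0.707, 0.707, -0.0, 0.0]
ft_force: [-0.3, -0.4, -1.2]
opening: 33.2
grip_force: 20.0
```

Emit:
{"op": "servo_tool", "data": {"rows": [[[0,0,0.0005,0],[0,0,0.0003,0],[0,0,0,0],[0,0,0,0]]]}}

```text
time: 16.43
ee_pos: [424.7, 150.2, 15.9]
ee_rot: [0.707, 0.707, 0.0, -0.0]
ft_force: [-1.3, -0.5, 4.2]
opening: 33.6
grip_force: 20.0
```

Emit:
{"op": "servo_tool", "data": {"rows": [[[0,0,0,0],[0,0,0,0],[0,0,0,0],[0,0,0,0]]], "grip": 0.042}}

```text
time: 16.77
ee_pos: [424.7, 150.3, 15.7]
ee_rot: [0.707, 0.707, 0.0, 0.0]
ft_force: [-0.6, -0.1, -0.1]
opening: 41.3
grip_force: 0.0
```

Emit:
{"op": "servo_tool", "data": {"rows": [[[0,0,0,0],[0,0,0,0],[0,0,0,0],[0,0,-0.01,0],[0,0,-0.03,0],[0,0,-0.035,0],[0,0,-0.035,0],[0,0,-0.035,0],[0,0,-0.02,0]]], "grip": 0.087}}

```text
time: 17.52
ee_pos: [425.9, 150.1, 185.1]
ee_rot: [0.708, 0.707, 0.002, 0.0]
ft_force: [0.9, 0.4, -0.5]
opening: 85.5
grip_force: 0.0
```

Emit:
{"op": "servo_tool", "data": {"rows": [[[-0.015,0.004,0,0],[-0.03,0.008,0,0],[-0.032,0.0085,0,0],[-0.032,0.0085,0,0],[-0.032,0.0085,0,0],[-0.032,0.0085,0,0],[-0.032,0.0085,0,0],[-0.032,0.0085,0,0],[-0.032,0.0085,0,0],[-0.032,0.0085,0,0],[-0.032,0.0085,0,0],[-0.032,0.0085,0,0],[-0.032,0.0085,0,0],[-0.032,0.0085,0,0],[-0.032,0.0085,0,0],[-0.028,0.008,0,0],[-0.008,0.003,0,0],[0,0,0,0],[0,0,0,0]]]}}

```text
time: 19.1
ee_pos: [557.8, -346.7, 181.1]
ee_rot: [0.707, 0.707, -0.0, -0.0]
ft_force: [0.5, 0.5, 0.4]
opening: 86.7
grip_force: 0.0
```

```bash
python3 - <<'E'
from h import *
o=status.get_obs();print(o['time'],o['ee_pos'],o['q'].round(2))
c=cam('top');P=cloud(c).reshape(-1,3); s=cam('scene'); Q=cloud(s).reshape(-1,3); save(s,'s4.png')
for n,C in(('top',P),('scene',Q)):
  for nm,x,y,lo,hi in(('coupl',424,151,34,50),('boss',555,-345,124,138),('ring',693,3,33,50)):
    p=C[(abs(C[:,0]-x)<50)&(abs(C[:,1]-y)<50)&(C[:,2]>lo)&(C[:,2]<hi)]
    if len(p)>5: print(n,nm,len(p),((p.min(0)+p.max(0))/2).round(1),(p.max(0)-p.min(0)).round(1))
E
```

```text
19.1 [ 557.76079684 -346.73276957  181.07479415] [-0.23  0.55  1.03  1.54 -0.48  1.33  0.85]
top coupl 118 [423.5 148.7  41.1] [33.  31.2 12.8]
top ring 212 [692.6   3.9  39.9] [75.3 71.8 13.5]
scene coupl 84 [423.6 146.2  40.8] [32.8 34.1 13.5]
scene boss 213 [ 554.8 -347.6  130.2] [45.9 41.5 12.2]
scene ring 309 [691.4   1.5  39.5] [78.7 79.4 12.7]
```

The coupling stands in the dish with its top at about 42 mm, as it should. Next is the head plate boss, TCP to about 108.

Emit:
{"op": "servo_tool", "data": {"rows": [[[0,-0.002,0.01,0],[0,0,0.02,0],[0,0,0.02,0],[0,0,0.01,0],[0,0,0.006,0],[0,0,0.004,0],[0,0,0.001,0],[0,0,0,0],[0,0,0,0]]]}}

```text
time: 19.95
ee_pos: [556.4, -347.1, 110.6]
ee_rot: [0.707, 0.707, 0.0, 0.001]
ft_force: [0.3, -0.6, -0.3]
opening: 86.9
grip_force: 0.0
```

Emit:
{"op": "servo_tool", "data": {"rows": [[[0,0,0,0],[0,0,0,0],[0,0,0,0],[0,0,0,0],[0,0,0,0],[0,0,0,0],[0,0,0,0],[0,0,0,0],[0,0,0,0],[0,0,0,0],[0,0,0,0]]], "grip": 0.03, "grip_force": 30}}

```text
time: 20.87
ee_pos: [556.1, -346.8, 109.8]
ee_rot: [0.707, 0.707, -0.0, -0.0]
ft_force: [-0.1, -1.7, -0.4]
opening: 39.2
grip_force: 30.0
```

Emit:
{"op": "servo_tool", "data": {"rows": [[[0,0,-0.005,0],[0,0,-0.01,0],[0,0,-0.015,0],[0,0,-0.015,0],[0.012,0.005,-0.01,0],[0.026,0.01,0,0],[0.026,0.01,0,0],[0.026,0.01,0,0],[0.026,0.01,0,0],[0.026,0.01,0,0],[0.026,0.01,0,0],[0.026,0.01,0,0],[0.026,0.01,0,0],[0.026,0.01,0,0],[0.026,0.01,0,0],[0.026,0.01,0,0],[0.026,0.01,0,0],[0.026,0.01,0,0],[0,0.002,0,0],[0,0,0,0]]]}}

```text
time: 22.53
ee_pos: [694.2, 6.1, 165.9]
ee_rot: [0.706, 0.709, 0.0, 0.0]
ft_force: [-0.5, -0.3, -3.6]
opening: 39.4
grip_force: 30.0
```

```bash
python3 - <<'E'
from h import *
o=status.get_obs();print(o['time'],o['ee_pos'],o['q'].round(2),o['opening'],o['ft_force'])
e=o['ee_pos']; b=e[2]-17.8
c=cam('top');P=cloud(c).reshape(-1,3); s=cam('scene'); Q=cloud(s).reshape(-1,3)
cv2.imwrite('pics/s5c.png',cv2.resize(s['color'][120:350,180:450],None,fx=2.2,fy=2.2)[:,:,::-1])
for n,C in(('top',P),('scene',Q)):
  for nm,x,y,lo,hi in(('plate',e[0],e[1],b-6,b+12),('neck',555,-345,82,100)):
    p=C[(abs(C[:,0]-x)<56)&(abs(C[:,1]-y)<56)&(C[:,2]>lo)&(C[:,2]<hi)]
    if len(p)>5: print(n,nm,len(p),((p.min(0)+p.max(0))/2).round(1),(p.max(0)-p.min(0)).round(1))
E
```

```text
22.5333 [694.2033873    6.08259931 165.9081359 ] [-0.72  0.63  0.99  1.45 -0.53  1.34  0.31] 39.37909209109522 [-0.48958692 -0.34526278 -3.63978894]
top plate 38 [695.8 -30.4 154.2] [46.3 10.3  8.2]
top neck 127 [ 554.4 -344.3   90.1] [55.  55.7 15.3]
scene plate 448 [693.3   0.9 153.9] [89.5 91.  12.4]
scene neck 282 [ 555.5 -347.5   88.9] [56.6 56.8 13.6]
```

View pics/s5c.png

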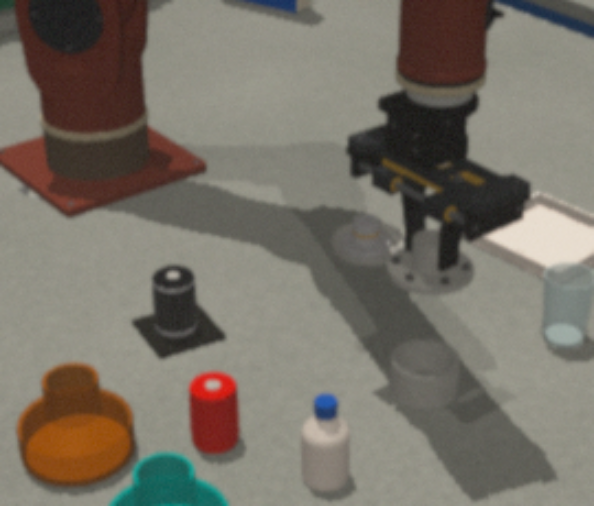

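The plate is held level, centred above the ring within about 2 mm; the motor and coupling are standing and the vessel is open. Lowering.

Emit:
{"op": "servo_tool", "data": {"rows": [[[0,-0.001,0.012,0],[0,0,0.025,0],[0,0,0.025,0],[0,0,0.02,0],[0,0,0.01,0],[0,0,0.006,0],[0,0,0.003,0],[0,0,0.002,0],[0,0,0,0],[0,0,0,0],[0,0,0,0]]]}}

```text
time: 23.55
ee_pos: [692.6, 3.2, 62.7]
ee_rot: [0.707, 0.707, 0.0, 0.0]
ft_force: [0.5, -0.3, -3.5]
opening: 39.4
grip_force: 30.0
```

```bash
python3 - <<'E'
from h import *
o=status.get_obs();e=o['ee_pos'];b=e[2]-17.8;print(e,b)
s=cam('scene'); Q=cloud(s).reshape(-1,3)
p=Q[(abs(Q[:,0]-e[0])<56)&(abs(Q[:,1]-e[1])<56)&(Q[:,2]>b+1)&(Q[:,2]<b+12)]; print(((p.min(0)+p.max(0))/2).round(1),(p.max(0)-p.min(0)).round(1))
d=dict(np.load('scene0.npz')); Q=cloud(d).reshape(-1,3)
p=Q[(abs(Q[:,0]-692)<50)&(abs(Q[:,1]-3)<50)&(Q[:,2]>30)&(Q[:,2]<50)]; print('ring',((p.min(0)+p.max(0))/2).round(1),(p.max(0)-p.min(0)).round(1))
E
```

```text
[692.6216906    3.15914293  62.68128102] 44.88128101927764
[689.3   2.   51.5] [95.9 90.2 10.7]
ring [692.6   1.7  37.1] [77.8 79.  14.3]
```

Emit:
{"op": "servo_tool", "data": {"rows": [[[0,0,0.001,0],[0,0,0.001,0],[0,0,0.001,0],[0,0,0.001,0],[0,0,0,0],[0,0,0,0]]]}}

```text
time: 24.1
ee_pos: [692.1, 3.2, 57.8]
ee_rot: [0.707, 0.707, -0.0, -0.0]
ft_force: [-0.3, 0.7, -2.0]
opening: 39.2
grip_force: 30.0
```

Emit:
{"op": "servo_tool", "data": {"rows": [[[0,0,0.0005,0],[0,0,0,0],[0,0,0,0]]]}}

```text
time: 24.35
ee_pos: [692.1, 3.2, 57.8]
ee_rot: [0.707, 0.707, 0.0, -0.0]
ft_force: [-4.7, 1.5, 4.9]
opening: 39.6
grip_force: 30.0
```

Seated. Release, rise, and go back to the vessel.

Emit:
{"op": "servo_tool", "data": {"rows": [[[0,0,0,0],[0,0,0,0],[0,0,0,0],[0,0,0,0]]], "grip": 0.048}}

```text
time: 24.68
ee_pos: [692.3, 3.2, 57.1]
ee_rot: [0.707, 0.707, 0.0, 0.0]
ft_force: [0.3, 1.0, -0.5]
opening: 47.7
grip_force: 0.0
```

Emit:
{"op": "servo_tool", "data": {"rows": [[[0,0,0,0],[0,0,0,0],[0,0,0,0],[0,0,-0.01,0],[0,0,-0.03,0],[0,0,-0.03,0],[0,0,-0.03,0],[0,0,-0.01,0]]], "grip": 0.087}}

```text
time: 25.35
ee_pos: [693.9, 2.4, 172.9]
ee_rot: [0.707, 0.707, 0.002, 0.002]
ft_force: [0.5, -0.5, 0.3]
opening: 85.7
grip_force: 0.0
```

Emit:
{"op": "servo_tool", "data": {"rows": [[[-0.014,-0.0055,0,0],[-0.026,-0.01,0,0],[-0.026,-0.01,0,0],[-0.026,-0.01,0,0],[-0.026,-0.01,0,0],[-0.026,-0.01,0,0],[-0.026,-0.01,0,0],[-0.026,-0.01,0,0],[-0.026,-0.01,0,0],[-0.026,-0.01,0,0],[-0.026,-0.01,0,0],[-0.026,-0.01,0,0],[-0.026,-0.01,0,0],[-0.022,-0.0115,0,0],[0,0,0,0],[0,0,0,0]]]}}

```text
time: 26.68
ee_pos: [552.8, -347.0, 166.9]
ee_rot: [0.709, 0.706, -0.0, -0.0]
ft_force: [-1.1, 1.1, 0.4]
opening: 86.9
grip_force: 0.0
```

```bash
python3 - <<'E'
from h import *
o=status.get_obs();print(o['time'],o['ee_pos'],o['q'].round(2))
c=cam('top');P=cloud(c).reshape(-1,3); s=cam('scene'); Q=cloud(s).reshape(-1,3)
cv2.imwrite('pics/s6c.png',cv2.resize(s['color'][120:380,170:480],None,fx=2,fy=2)[:,:,::-1])
for n,C in(('top',P),('scene',Q)):
  for nm,x,y,lo,hi in(('plate',692,3,41,54),('boss',692,3,70,90),('ring',692,3,10,36),('neck',555,-345,82,100)):
    p=C[(abs(C[:,0]-x)<56)&(abs(C[:,1]-y)<56)&(C[:,2]>lo)&(C[:,2]<hi)]
    if len(p)>5: print(n,nm,len(p),((p.min(0)+p.max(0))/2).round(1),(p.max(0)-p.min(0)).round(1))
E
```

```text
26.6833 [ 552.76059166 -347.01039837  166.8871176 ] [-0.23  0.55  1.03  1.57 -0.48  1.3   0.86]
top plate 569 [691.4   5.   47.5] [88.  85.6 12.9]
top boss 163 [690.7   5.2  77.8] [39.5 36.4 14.5]
top neck 19 [ 572.2 -330.1   88.4] [21.4 22.3 12.7]
scene plate 511 [690.8   1.6  47.6] [92.  95.8 12.8]
scene boss 187 [691.2   2.4  77.8] [40.3 42.6 15.4]
scene ring 272 [702.1  -5.7  23.1] [61.4 66.4 25.8]
scene neck 281 [ 555.5 -347.3   89.6] [58.7 56.  15.1]
```

View pics/s6c.png

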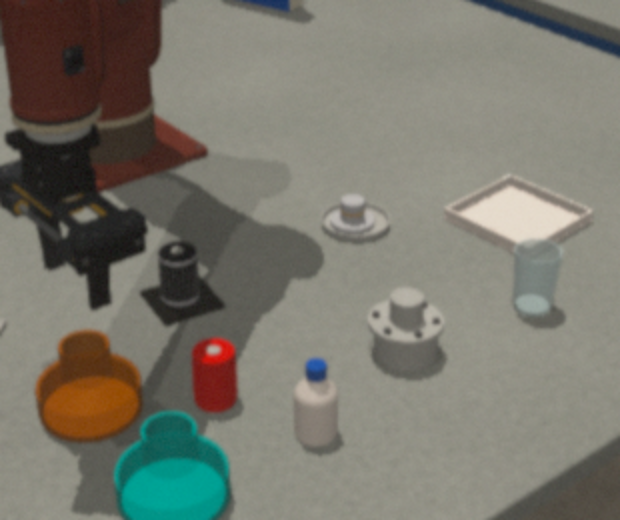

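Plate flat and centred on the ring within 2 mm; coupling in the dish. Now the amber vessel's neck (crop 85,350): TCP to about 58.

Emit:
{"op": "servo_tool", "data": {"rows": [[[0.001,0.002,0.01,0],[0,0,0.02,0],[0,0,0.025,0],[0,0,0.025,0],[0,0,0.015,0],[0,0,0.008,0],[0,0,0.004,0],[0,0,0.001,0],[0,0,0,0],[0,0,0,0]]]}}

```text
time: 27.62
ee_pos: [557.7, -344.2, 60.4]
ee_rot: [0.707, 0.707, 0.0, 0.001]
ft_force: [0.2, 0.4, -0.2]
opening: 87.1
grip_force: 0.0
```

Emit:
{"op": "servo_tool", "data": {"rows": [[[0,0,0,0],[0,0,0,0],[0,0,0,0],[0,0,0,0],[0,0,0,0],[0,0,0,0],[0,0,0,0],[0,0,0,0],[0,0,0,0],[0,0,0,0]]], "grip": 0.048, "grip_force": 30}}

```text
time: 28.45
ee_pos: [556.7, -343.8, 59.3]
ee_rot: [0.707, 0.707, -0.0, -0.0]
ft_force: [-2.9, 1.4, 4.4]
opening: 54.7
grip_force: 30.0
```

Emit:
{"op": "servo_tool", "data": {"rows": [[[0,0,-0.004,0],[0,0,-0.01,0],[0,0,-0.02,0],[0,0,-0.025,0],[0,0,-0.025,0],[0,0,-0.02,0],[0,0,-0.006,0],[0,0,0,0]]]}}

```text
time: 29.12
ee_pos: [558.0, -344.2, 171.1]
ee_rot: [0.707, 0.707, 0.001, 0.001]
ft_force: [0.7, -0.1, -5.5]
opening: 55.1
grip_force: 30.0
```

Emit:
{"op": "servo_tool", "data": {"rows": [[[0.01,0,0,0],[0.025,0,0,0],[0.036,0,0,0],[0.036,0,0,0],[0.036,0,0,0],[0.036,0,0,0],[0.036,0,0,0],[0.036,0,0,0],[0.036,0,0,0],[0.036,0,0,0],[0.036,0,0,0],[0.036,0,0,0],[0.036,0,0,0],[0.036,0,0,0],[0.036,0,0,0],[0.036,0,0,0],[0.036,0,0,0],[0.036,0,0,0],[0.036,0,0,0],[0.036,0,0,0]]]}}

```text
time: 30.78
ee_pos: [555.1, 341.5, 167.1]
ee_rot: [0.707, 0.707, -0.001, -0.001]
ft_force: [1.1, 1.0, -3.4]
opening: 55.2
grip_force: 30.0
```

Emit:
{"op": "servo_tool", "data": {"rows": [[[0.018,0,0,0],[0.005,0,0,0],[0,0,0,0],[0,0,0,0]]]}}

```text
time: 31.12
ee_pos: [556.4, 361.3, 167.8]
ee_rot: [0.707, 0.707, -0.001, 0.0]
ft_force: [-0.2, -1.5, -5.7]
opening: 54.8
grip_force: 30.0
```

```bash
python3 - <<'E'
from h import *
o=status.get_obs();e=o['ee_pos'];print(o['time'],e,o['q'].round(2),o['opening'],o['ft_force'])
s=cam('scene'); Q=cloud(s).reshape(-1,3)
cv2.imwrite('pics/s7c.png',cv2.resize(s['color'][100:360,230:540],None,fx=2,fy=2)[:,:,::-1])
b=e[2]-59.3
p=Q[(abs(Q[:,0]-e[0])<75)&(abs(Q[:,1]-e[1])<75)&(Q[:,2]>b-2)&(Q[:,2]<b+44)]; print('vessel',((p.min(0)+p.max(0))/2).round(1),(p.max(0)-p.min(0)).round(1))
for f in('top0','scene0'):
  d=dict(np.load(f+'.npz')); C=cloud(d); g=d['color'].min(2)>150
  for lo,hi in((13,28),(-1,28)):
    p=C[g&(abs(C[...,0]-559)<100)&(abs(C[...,1]-341)<100)&(C[...,2]>lo)&(C[...,2]<hi)]
    r=cv2.minAreaRect(p[:,:2].astype(np.float32)); print(f,lo,np.round(r[0],1),np.round(r[1],1),round(r[2],1))
E
```

```text
31.1167 [556.35107427 361.27312737 167.83576091] [-1.34  0.57  1.    1.53 -0.49  1.31 -0.28] 54.79557388200867 [-0.23433312 -1.54775135 -5.6862485 ]
vessel [555.1 353.5 130.3] [119.7 116.2  44.4]
top0 13 [559.8 343.8] [149.7 149.5] 4.5
top0 -1 [559.7 344.2] [149.7 150.5] 4.5
scene0 13 [557.9 341. ] [155.8 155.5] 6.3
scene0 -1 [557.9 341. ] [155.8 155.5] 6.3
```

View pics/s7c.png

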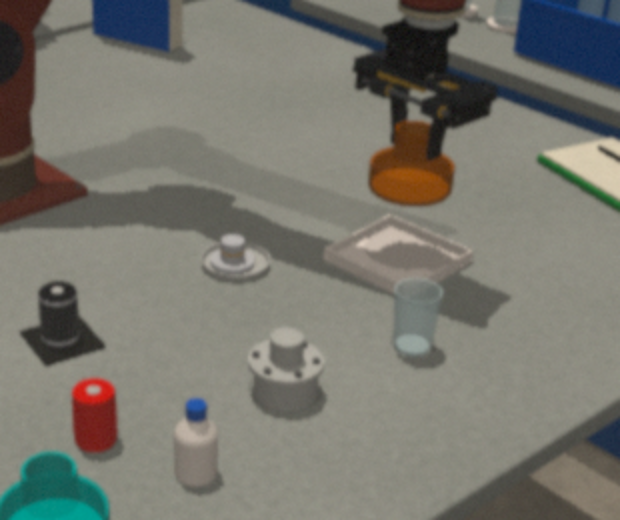

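The vessel hangs upright, about 15 mm past the tray centre (559,343) in y. Correcting, then lowering partway.

Emit:
{"op": "servo_tool", "data": {"rows": [[[-0.007,0.001,0,0],[-0.007,0.001,0,0],[-0.002,0,0.01,0],[0,0,0.02,0],[0,0,0.02,0],[0,0,0.015,0],[0,0,0.005,0],[0,0,0,0],[0,0,0,0],[0,0,0,0]]]}}

```text
time: 32.0
ee_pos: [559.9, 346.3, 100.4]
ee_rot: [0.707, 0.707, 0.001, 0.0]
ft_force: [0.4, 0.8, -5.7]
opening: 54.8
grip_force: 30.0
```

```bash
python3 - <<'E'
from h import *
o=status.get_obs();e=o['ee_pos'];print(o['time'],e)
s=cam('scene'); Q=cloud(s).reshape(-1,3); b=e[2]-59.3
for lo,hi in((2,44),(75,92)):
  p=Q[(abs(Q[:,0]-e[0])<68)&(abs(Q[:,1]-e[1])<68)&(Q[:,2]>b+lo)&(Q[:,2]<b+hi)]; print('vessel',((p.min(0)+p.max(0))/2).round(1),(p.max(0)-p.min(0)).round(1))
E
```

```text
32.0 [559.93589087 346.33199786 100.4003404 ]
vessel [559.9 340.7  64.3] [116.2 118.2  41.6]
vessel [559.4 339.6 124.6] [80.  58.2 16.9]
```

Emit:
{"op": "servo_tool", "data": {"rows": [[[0,-0.001,0.008,0],[0,0,0.012,0],[0,0,0.006,0],[0,0,0.003,0],[0,0,0.002,0],[0,0,0.001,0],[0,0,0.001,0],[0,0,0,0],[0,0,0,0]]]}}

```text
time: 32.8
ee_pos: [558.3, 346.3, 66.5]
ee_rot: [0.707, 0.707, 0.0, 0.0]
ft_force: [0.6, -1.0, -5.9]
opening: 54.8
grip_force: 30.0
```

Emit:
{"op": "servo_tool", "data": {"rows": [[[0,0,0.001,0],[0,0,0.001,0],[0,0,0.0005,0],[0,0,0,0],[0,0,0,0]]]}}

```text
time: 33.22
ee_pos: [558.1, 346.2, 63.8]
ee_rot: [0.707, 0.707, -0.0, -0.0]
ft_force: [0.1, 0.2, -5.0]
opening: 55.1
grip_force: 30.0
```

Emit:
{"op": "servo_tool", "data": {"rows": [[[0,0,0.0005,0],[0,0,0.0005,0],[0,0,0,0],[0,0,0,0]]]}}

```text
time: 33.55
ee_pos: [558.3, 346.3, 63.3]
ee_rot: [0.707, 0.707, 0.0, -0.0]
ft_force: [-2.1, -0.9, 3.7]
opening: 54.9
grip_force: 30.0
```

Contact. Release and rise clear.

Emit:
{"op": "servo_tool", "data": {"rows": [[[0,0,0,0],[0,0,0,0],[0,0,0,0],[0,0,0,0]]], "grip": 0.063}}

```text
time: 33.88
ee_pos: [558.3, 346.3, 62.8]
ee_rot: [0.707, 0.707, 0.0, 0.0]
ft_force: [0.5, 0.2, -0.2]
opening: 62.6
grip_force: 0.0
```

Emit:
{"op": "servo_tool", "data": {"rows": [[[0,0,0,0],[0,0,0,0],[0,0,0,0],[0,0,-0.01,0],[0,0,-0.03,0],[0,0,-0.03,0],[0,0,-0.03,0],[0,0,-0.03,0],[0.02,0,-0.03,0],[0.03,-0.01,-0.02,0],[0.03,-0.02,0,0],[0.03,-0.02,0,0],[0.03,-0.02,0,0],[0.03,-0.02,0,0],[0.01,0,0,0],[0,0,0,0],[0,0,0,0]]], "grip": 0.087}}

```text
time: 35.3
ee_pos: [468.0, 526.5, 243.1]
ee_rot: [0.707, 0.708, -0.0, 0.0]
ft_force: [0.5, 0.2, 0.7]
opening: 87.0
grip_force: 0.0
```

```bash
python3 - <<'E'
from h import *
o=status.get_obs();print(o['time'],o['ee_pos'])
c=cam('top');P=cloud(c).reshape(-1,3); s=cam('scene'); Q=cloud(s).reshape(-1,3)
o=np.zeros((600,800,3),np.uint8); o[:300,:800]=cv2.resize(c['color'][150:330,120:600],(800,300)); o[300:,:800]=cv2.resize(s['color'][180:380,10:543],(800,300)); cv2.imwrite('pics/end.png',o[:,:,::-1])
for n,C in(('top',P),('scene',Q)):
  for nm,x,y,lo,hi,w in(('neck',559,343,86,104,60),('body',559,343,30,50,68),('boss',692,3,70,90,50),('coupl',424,151,34,50,50),('motor',433,-146,66,84,50),('beaker',720,196,20,100,50),('bottle',740,-171,20,110,50)):
    p=C[(abs(C[:,0]-x)<w)&(abs(C[:,1]-y)<w)&(C[:,2]>lo)&(C[:,2]<hi)]
    if len(p)>5: print(n,nm,len(p),((p.min(0)+p.max(0))/2).round(1),(p.max(0)-p.min(0)).round(1))
E
```

```text
35.3 [467.95078546 526.53996619 243.08017205]
top neck 136 [557.4 343.3  93.6] [55.4 53.9 14.5]
top body 714 [557.7 343.3  40.1] [113.8 115.   19.8]
top boss 163 [690.7   5.3  79.3] [39.2 36.3 17.8]
top coupl 117 [423.5 148.2  41. ] [33.  31.5 12.2]
top motor 255 [ 433.2 -146.2   74.6] [46.  46.8 15.4]
top beaker 297 [720.5 196.6  54.9] [58.9 58.  68.8]
top bottle 259 [ 740.7 -171.1   59.7] [47.2 45.9 78.7]
scene neck 160 [555.9 340.5  93.6] [62.7 62.6 14.6]
scene body 418 [558.  340.   40.1] [115.  119.4  19.6]
scene boss 187 [690.2   1.4  77.9] [41.7 41.7 15.5]
scene coupl 85 [424.5 145.9  40.9] [35.7 35.4 13.8]
scene motor 215 [ 435.  -150.4   73.8] [56.5 49.5 15.3]
scene beaker 691 [720.  194.3  55.1] [61.  62.6 68.8]
scene bottle 660 [ 744.1 -176.3   58.9] [43.7 46.2 77.8]
```

View pics/end.png

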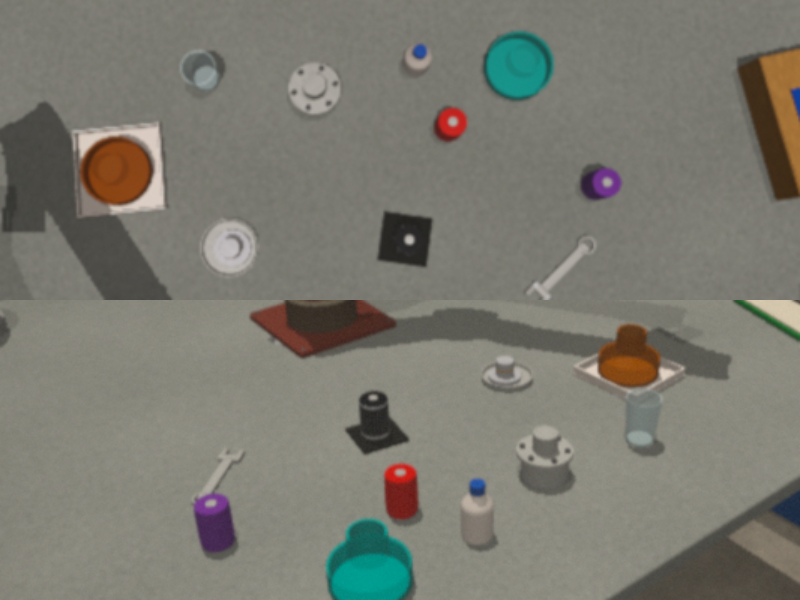

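All four parts stand centred in their places, the bystanders are unmoved, and the gripper is clear. Handing in.

```bash
python3 -c "
from h import *
print(workorder.finish_job())"
```

```text
the job is handed in; nothing more can be done
None
```

The job is handed in at about 35 s on the robot clock: the motor is on the mat, the coupling in the dish, the head plate on the ring stand and the vessel in the tray, all upright and within about 5 mm of centre by the cameras, with the beaker and bottle not moved; the hand-in returned no verdict.

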